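Light and mirror a stock label for the code camera

TASK

The code camera has to read the stock label on the side of the carton that faces away from it, by way of the tilting mirror. First set the lamp arm to 45 degrees above level and let go of it; then bring the leaning mirror up until the camera, which looks at the middle of the glass, sees the label there, and finish while still holding the mirror at that angle, because its slack hinge drops back if let go. Keep your hand from in front of the glass and leave the other things on the bench where they are.

Things in the scene. Friction and masses are not known exactly. Their poses are not given: they have to be found in the camera images.
- station: Code-reading station, fixed to the bench, not to be moved: aluminium base plate 520 x 200 x 8 mm (x -440 to +80 mm, y -100 to +100), a 500 mm post at x -405 with the camera, and at x 0 a steel yoke with the tilting mirror. Origin on the bench under the mirror's hinge axis; x points level from the camera to the mirror, y runs along the hinge axis, z up.
- axis (a point): Middle of the mirror's glass, on its hinge axis, 160 mm above the bench; axes as station. The axis runs level along the station's y. Fixed.
- lens (a point): Front lens of the camera, on the station at x -300, y 0, z 420 mm. The camera looks from here straight at the middle of the glass (40.9 degrees down). Fixed.
- mirror (a joint): Mirror hinge, rad. 0 = leaning back 40 degrees (0.698) from upright on its rubber stop, where it starts and to which it drops back when let go (it is top- and back-heavy and nearly frictionless; 0.4 to 1.4 N at the bar holds it); grows as its top comes forward towards the camera; 0.698 = glass upright; limit 0.95.
- glass (a point): Middle of the glass, turning with the mirror: glass 100 mm wide x 95 high in an aluminium frame 110 x 104 x 18 mm. The glass faces the point's -x (towards camera and carton), z points up along the glass, y along the hinge. Upright, its axes are the station's; leaning back turns the top to +x. Keep the hand out of its front: above the frame, or behind.
- mirror_bar (a point): Middle of the round steel grab bar over the frame: 12 mm thick, 104 mm long along y, at x 9, z 95 mm in glass (its radius about the axis 95.4 mm); 37 mm free between bar and frame, 84 mm between its two posts. Turns in the fingers when pinched along x.
- sight (a point): Not a thing but a direction: at the middle of the glass, its -x axis is the camera's line of sight after reflection there, y along the hinge. Elevation of the reflected line = 2 x (elevation of the glass's outward normal) - (elevation of the lens from the glass); it falls 2 rad per rad of joint mirror. The label's z in this frame is how far the line misses its centre.
- carton: Heavy full cardboard carton 130 (x) x 200 (y) x 150 mm standing on the base plate between camera and mirror; origin at the centre of its underside, x towards the mirror. Does not move.
- label: White stock label, 44 mm high, on the carton's side towards the mirror (+x face), 130 to 210 mm from the mirror's axis; its height differs (centre 53 to 118 mm over the bench). Square printed code at the middle of that side; the paper runs on round the carton's +y corner for 60 mm at the same height. Origin: middle of the side at label mid-height, x towards the mirror, z up.
- lamp: Bar lamp's cast foot 120 x 85 x 22 mm beside the mirror, fixed; origin on the bench under the arm's hinge, which is 55 mm above the bench and runs along its y; the arm leans to the lamp's -x (towards the carton). A quadrant with a tick every 15 degrees and a long one at 45 is at the hinge.
- lamp_arm (a joint): Lamp arm's angle above level, rad: 0 = level to the lamp's -x, 1.571 = upright, range 0 to 1.6; to be set to 0.785 (45 degrees). Friction hinge, stays where it is left (needs about 1 to 4 N at the head).
- lamp_head (a point): Middle of the round lamp head, a black bar 24 mm thick and 150 mm long along y, 165 mm from the hinge (position = hinge + 165 mm x (-cos, 0, sin) of the joint, lamp frame). The flat arm, 16 mm wide, meets it at this middle: pinch it along x some 40 mm to either side.
- tape_roll: Bystander: roll of brown tape lying flat, 92 mm across, 48 high; origin under its centre.
- glue_box: Bystander: flat carton 45 x 140 x 36 mm behind the mirror; origin under its centre.
- cutter: Bystander: grey box cutter 150 x 22 x 12 mm lying beside the base plate; origin under its centre.
- screw_box: Bystander: box of screws 120 x 70 x 50 mm; origin under its centre.
- tin: Bystander: tin 66 mm across, 85 high; origin under its centre.
- stapler: Bystander: black and steel stapler 150 mm long, 50 high; origin under its centre.
- mug: Bystander: white mug 80 mm across, 92 high; origin under its centre.

How it is judged:
On the way, in this order (a step that is already met when the one before it is completed fails the run):
1. the lamp arm stands at 45 degrees (within 4.5) and is let go (value of joint lamp_arm between 0.705 and 0.865 rad and contact force between the fingers and lamp_arm below 0.05 N), for 0.2 s.
2. the fingers hold the mirror so that the label shows in the middle of the glass (z of label in the frame of sight between -0.015 and 0.015 m and contact force between the fingers and mirror above 0.15 N and velocity of joint mirror between -0.1 and 0.1 rad/s and (z of the grasp point in the frame of glass above 0.06 m or x of the grasp point in the frame of glass above 0 m)), for 0.2 s.
At the end, for the whole second after the job is handed in: Still holding at the end: lamp arm at 45 degrees within 4.5, not touched; fingers on the mirror (over 0.15 N), mirror still, sight line reflected at mid-glass within 15 mm above or below the label's centre; TCP over 60 mm up the glass from its middle, or behind it (all of step 1 and all of step 2); the arm keeps its last pose, push and grip.
It fails at once if a bystander is moved by more than 20 mm (distance of any of tape_roll, glue_box, cutter, screw_box, tin, stapler, mug from where it was at the start of the episode above 0.02 m).
It also fails if it takes over 42 s, if anything falls off the work surface, if the arm or the gripper's body presses on something with over 40 N, if the wrist force passes 120 N, or if a joint passes its speed limit or range.

ROBOT

A 6-joint arm with a two-finger parallel gripper is mounted at the origin on the work surface. World frame = base frame: x ahead of the robot, y to its left, z up, the work surface at z = 0. Lengths are in m, angles in rad, forces in N, time in s.
With the tool pointing down it reaches from about 0.375 to 0.925 m from the base axis. Payload 5.7 kg.
Tool frame: the origin (TCP) lies between the finger pads, 19 mm behind the fingertips; this is the grasp point; z points along the fingers, y is the line along which they close (so a half turn about z gives the same grasp; the last joint's range is limited). The gripper opens to 85 mm and grips with 20 to 120 N. Pads are 22 mm wide; open, the fingers measure 114 mm over their backs; the gripper's body (76 mm by 85 mm) begins 54 mm behind the grasp point. The pads swing forward as they close: fully open they stand 13 mm farther back than shut.
Start: joints at [1.135, 0.359, 1.51, -0, 1.272, -0.115], TCP at [0.189, 0.569, 0.25] pointing down, gripper open.
Joint ranges: [-2.97, 2.97], [-1.01, 2.36], [0.21, 2.38], [-0.96, 4.11], [0.2, 2.71], [-2.98, 2.98]. Speed limits (rad/s): [2.39, 2.39, 3.14, 3.14, 3.14, 3.14].

INTERFACE

Orientations are given as a 3x3 rotation matrix whose columns are the frame's x, y, z axes.
In Python, from rig import r, capture, camera_info, ticket gives the robot as it stands. Calls block until the motion is done:
- r.goto(position, orientation): joint-space move of the TCP to a pose.
- r.move_straight(position, rot=None, vel=0.15): straight line of the TCP; rot=None keeps the orientation; vel is the mean speed in m/s.
- r.goto_joints(angles): joint-space move.
- r.grip(opening, newtons=None): finger opening in m; newtons is the grip in N (None keeps the last); returns when the fingers have stopped.
- r.hold(seconds).
- r.solve_ik(position, orientation): joint angles nearest the present ones, or None.
- capture(name): name is "scene" or "top"; returns the picture (400x640x3 uint8, red, green, blue); there is no depth.
- camera_info(name): a dict with "intrinsics" (3x3 intrinsics, pixels), "k1" (the pictures are not rectified: a ray, as slopes to the right and down, at radius r is drawn at 1 + k1 r^2 times it, then the intrinsics apply), "xyz" and "attitude" of the camera in the world. Camera axes: x right, y up, looking along -z (the intrinsics and any distortion apply to the point x, -y, -z); pixel columns grow to the right and rows downward; lengths in m; the calibration is good to about 2 mm. A picture is of the moment at which its call begins. camera_info takes no time and is no camera call.
A pose or a line that the arm cannot do raises r.MotionError and nothing moves.
- ticket.close_job(): hands the job in; it is judged then, once.
Readings, each from a call of its own:
- r.get_t(): time.
- r.get_joint_positions(): joint angles.
- r.get_joint_vel(): joint speeds.
- r.get_joint_torque(): joint torques, N m.
- r.get_tcp_pos(): TCP position.
- r.get_ee_rot(): TCP orientation.
- r.get_wrist_force(): force on the tool from outside, world axes, zero at the start.
- r.get_torque(): the same for the moment, N m.
- r.get_width(): finger opening in m.
- r.get_gripper_force(): force on a finger pad.
Only numpy, scipy, OpenCV 4.12 (cv2) and the standard library are available. Lean on these libraries where they do the work, as an engineer would, in place of code of your own. Each camera call takes 0.05 s, during which the arm holds its last target. There are 200 camera calls.

## Working session

There is one attempt and no reset: what is moved stays moved. The work goes in short steps, each a Python script; the robot and the scene stay as the last script left them, time stands still between calls to the robot, and variables do not carry over. Pictures are saved under pics/ and viewed, at most 10 in all, crops included, and the job is handed in when it is done.

```bash
ls; mkdir -p pics; python3 - <<'E'
from rig import r,capture,camera_info
import cv2
for n in("scene","top"):
    im=capture(n); cv2.imwrite(f"pics/{n}0.png",im[:,:,::-1]); print(n,camera_info(n))
print(r.get_t())
E
```

```text
pics
scene {'intrinsics': array([[416.15025156,   0.        , 320.59383377],
       [  0.        , 416.15025156, 194.35336695],
       [  0.        ,   0.        ,   1.        ]]), 'k1': -0.07430071740996189, 'xyz': array([ 1.07983404, -0.78493866,  1.1998821 ]), 'attitude': array([[ 0.82253389, -0.41746748,  0.38621095],
       [ 0.56869666,  0.59814827, -0.56462621],
       [ 0.00470167,  0.68406108,  0.72940958]])}
top {'intrinsics': array([[397.2972511 ,   0.        , 319.17871446],
       [  0.        , 397.2972511 , 199.58195444],
       [  0.        ,   0.        ,   1.        ]]), 'k1': 0.030618286164699294, 'xyz': array([ 0.36602249, -0.07160082,  1.50760926]), 'attitude': array([[-0.00357181,  0.98820956, -0.15306567],
       [-0.99998849, -0.00402011, -0.00261939],
       [-0.00320385,  0.15305455,  0.98821255]])}
0.1
```

View pics/scene0.png

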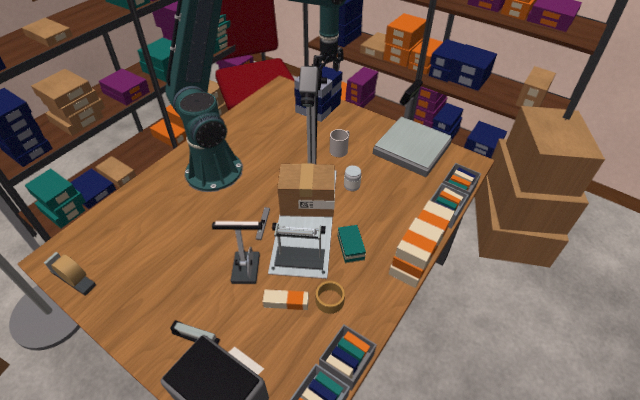

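View pics/top0.png

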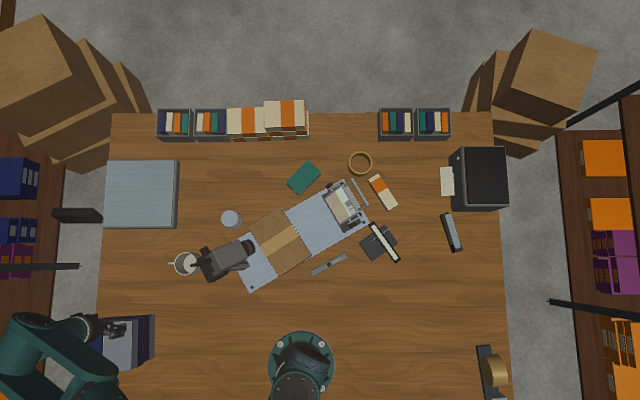

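Scene: station in the middle, mirror near (300,245), lamp near (243,250), carton near (305,190). Top: mirror near (340,205), lamp foot (378,240), lamp head bar (384,242), carton (280,240). I'll enlarge crops next.

```bash
python3 - <<'E'
import cv2
a=cv2.imread("pics/scene0.png")[155:310,200:360]; cv2.imwrite("pics/s_crop.png",cv2.resize(a,None,fx=3.87*1.25 if 0 else 3.85,fy=3.85,interpolation=cv2.INTER_CUBIC))
a=cv2.imread("pics/top0.png")[140:300,220:420]; cv2.imwrite("pics/t_crop.png",cv2.resize(a,None,fx=3.75,fy=3.75,interpolation=cv2.INTER_CUBIC))
E
```

```text
(no output)
```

View pics/s_crop.png

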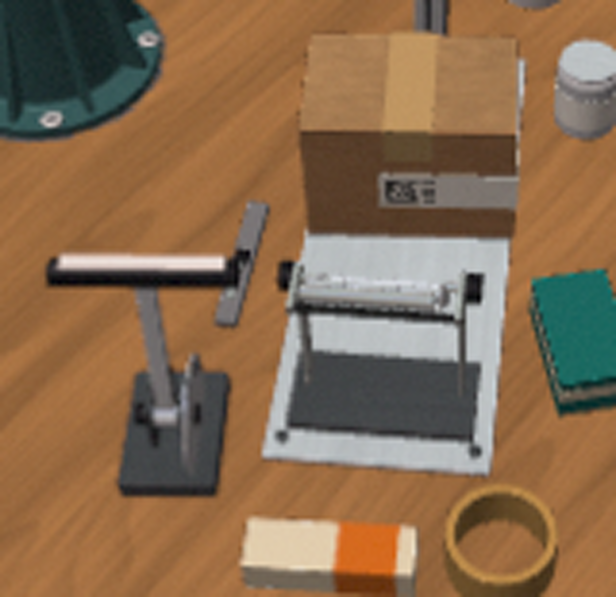

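View pics/t_crop.png

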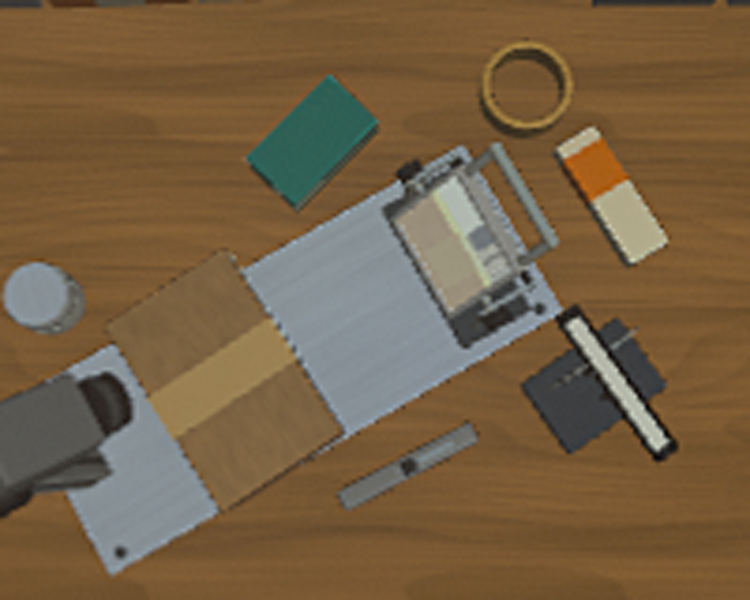

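The enlarged crops show the features clearly. In the top crop: plate corners (463,147), (560,310), (112,574), grab bar (497,148)-(550,243), lamp head (570,315)-(668,455). In the scene crop: label at (382..515, 173..208), carton face foot y≈237, lamp head (50,270)-(240,268).

```bash
cat > h.py <<'E'
import numpy as np, cv2
from rig import camera_info
def ray(n,p):
    c=camera_info(n);k=c["k1"]
    q=cv2.undistortPoints(np.array([[p]],float),c["intrinsics"],np.array([k,0,0,0.]))[0,0]
    d=c["attitude"]@np.array([q[0],-q[1],-1]); return c["xyz"],d/np.linalg.norm(d)
def plane(n,p,z=0.,nrm=(0,0,1),pt=None):
    o,d=ray(n,p); nrm=np.array(nrm,float); pt=np.array([0,0,z]) if pt is None else pt
    return o+d*((pt-o)@nrm/(d@nrm))
def tri(a,b):
    (o,d),(p,e)=ray("scene",a),ray("top",b)
    s=np.linalg.lstsq(np.c_[d,-e],p-o,rcond=None)[0]
    A,B=o+d*s[0],p+e*s[1]; return (A+B)/2,np.linalg.norm(A-B)
def proj(n,P):
    c=camera_info(n); q=c["attitude"].T@(np.array(P)-c["xyz"]); u=np.array([q[0],-q[1]])/-q[2]
    u=u*(1+c["k1"]*(u@u)); return c["intrinsics"][:2,:2]@u+c["intrinsics"][:2,2]
S=lambda x,y:((x+.5)/3.85-.5+200,(y+.5)/3.85-.5+155)
T=lambda x,y:((x+.5)/3.75-.5+220,(y+.5)/3.75-.5+140)
E
python3 - <<'E'
from h import *
np.set_printoptions(precision=4,suppress=True)
for nm,n,L in(("top","top",[T(463,147),T(560,310),T(112,574)]),("scene","scene",[S(509,237),S(490,472),S(264,459)])):
    print(nm,[plane(n,p,.008) for p in L])
print("carton top, top view z.158",[plane("top",T(*p),.158) for p in((230,252),(342,432),(222,510),(108,326))])
print("carton top, scene",[plane("scene",S(*p),.158) for p in((518,134),(302,131),(311,33),(515,40))])
print("tri carton +x top corners",tri(S(518,134),T(230,252)),tri(S(302,131),T(342,432)))
print("face foot",[plane("scene",S(*p),.008) for p in((308,233),(512,238))])
print("lamp head",tri(S(49,271),T(667,456)),tri(S(241,269),T(570,315)))
print("bar",tri(S(300,293),T(550,243)),tri(S(456,297),T(497,148)))
E
```

```text
top [array([ 0.6787, -0.16  ,  0.008 ]), array([ 0.5106, -0.2556,  0.008 ]), array([0.2527, 0.1899, 0.008 ])]
scene [array([0.547 , 0.0696, 0.008 ]), array([ 0.6803, -0.1604,  0.008 ]), array([ 0.5122, -0.2617,  0.008 ])]
carton top, top view z.158 [array([0.5504, 0.0631, 0.158 ]), array([ 0.3871, -0.0393,  0.158 ]), array([0.319 , 0.0674, 0.158 ]), array([0.4832, 0.1728, 0.158 ])]
carton top, scene [array([0.5535, 0.0678, 0.158 ]), array([ 0.3915, -0.0407,  0.158 ]), array([0.3168, 0.0664, 0.158 ]), array([0.4827, 0.1702, 0.158 ])]
tri carton +x top corners (array([0.5523, 0.0648, 0.1591]), np.float64(0.005394490307790984)) (array([ 0.388 , -0.0385,  0.1538]), np.float64(0.0020819785399493994))
face foot [array([ 0.3836, -0.0383,  0.008 ]), array([0.5501, 0.0702, 0.008 ])]
lamp head (array([ 0.3647, -0.3183,  0.2196]), np.float64(0.0013523863101248244)) (array([ 0.4877, -0.2352,  0.2246]), np.float64(0.006608621705126398))
bar (array([ 0.5458, -0.2237,  0.226 ]), np.float64(0.006123185678089598)) (array([ 0.6391, -0.17  ,  0.2297]), np.float64(0.020112656186329746))
```

```bash
python3 - <<'E'
from h import *
np.set_printoptions(precision=4,suppress=True)
F=np.array([.469,.0135,0]); a=np.radians(-57.5); N=[np.cos(a),np.sin(a),0]
for p in((400,174),(400,208),(382,173),(382,205),(417,176),(417,208),(470,177),(470,208)): print("label",p,plane("scene",S(*p),nrm=N,pt=F))
print("foot top z.022",[plane("top",T(*p),.022) for p in((522,385),(570,453),(665,385),(617,320))],[plane("scene",S(*p),.022) for p in ((230,375),(217,491),(122,490),(135,371))])
print("hinge pin scene z.055",[plane("scene",S(*p),.055) for p in((140,413),(200,410))])
E
python3 - <<'E'
import cv2
a=cv2.imread("pics/scene0.png")[205:290,205:275]; b=cv2.imread("pics/scene0.png")[165:250,265:345]
f=lambda a:cv2.resize(a,None,fx=7*560/595*.75*1.33 if 0 else 5,fy=5,interpolation=cv2.INTER_CUBIC)
cv2.imwrite("pics/lamp.png",cv2.hconcat([f(a),f(b)]))
E
```

```text
label (400, 174) [0.4626 0.0094 0.1   ]
label (400, 208) [0.4616 0.0088 0.052 ]
label (382, 173) [0.4485 0.0004 0.1006]
label (382, 205) [ 0.4472 -0.0004  0.0555]
label (417, 176) [0.4759 0.0179 0.0979]
label (417, 208) [0.4753 0.0175 0.0527]
label (470, 177) [0.5176 0.0444 0.0988]
label (470, 208) [0.5178 0.0446 0.0551]
foot top z.022 [array([ 0.4348, -0.2145,  0.022 ]), array([ 0.3681, -0.2604,  0.022 ]), array([ 0.4344, -0.356 ,  0.022 ]), array([ 0.499 , -0.3105,  0.022 ])] [array([ 0.4382, -0.2175,  0.022 ]), array([ 0.5065, -0.3152,  0.022 ]), array([ 0.44  , -0.3609,  0.022 ]), array([ 0.3655, -0.2633,  0.022 ])]
hinge pin scene z.055 [array([ 0.4188, -0.3079,  0.055 ]), array([ 0.4587, -0.276 ,  0.055 ])]
```

View pics/lamp.png

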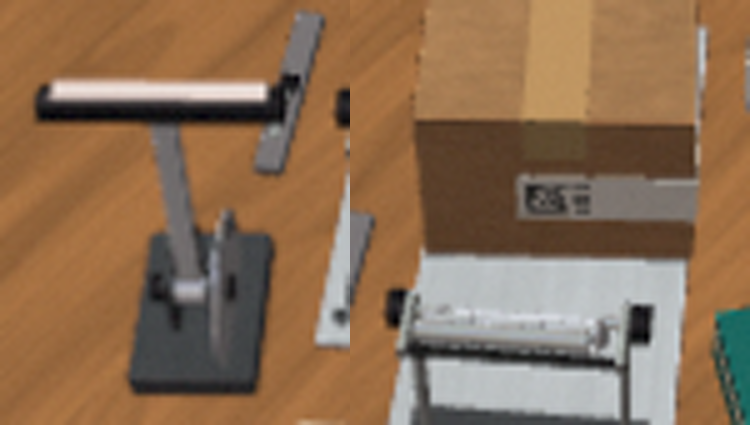

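The close-up shows the lamp hinge pin at about (236..252, 262) full-frame and a nearly upright arm (about 83°). The label's centre is at z≈0.0765 on the face 0.178 m from the axis. Both agree with the given sizes, so I'll check reach next.

```bash
cat >> h.py <<'E'
def rot(yaw,s=1):  # tool down, closing along yaw direction
    y=s*np.array([np.cos(yaw),np.sin(yaw),0]); z=np.array([0,0,-1.]); return np.c_[np.cross(y,z),y,z]
LY=np.radians(-55.4); lx=np.array([np.cos(LY),np.sin(LY),0]); ly=np.array([-lx[1],lx[0],0])
H=np.array([.4385,-.2905,.055])
def head(a,off=.04): return H+.165*(-np.cos(a)*lx+np.sin(a)*np.array([0,0,1]))+off*ly
SY=np.radians(-60.); sx=np.array([np.cos(SY),np.sin(SY),0]); AX=np.array([.557,-.141,.16])
def bar(lean): c,s=np.cos(lean),np.sin(lean); return AX+(.009*c+.095*s)*sx+np.array([0,0,-.009*s+.095*c])
E
python3 - <<'E'
from h import *
from rig import r
np.set_printoptions(precision=3,suppress=True)
up=np.array([0,0,1])
p=r.get_tcp_pos(); print(p,r.get_ee_rot().tolist(), r.solve_ik(p+.37*up,r.get_ee_rot()))
for s in(1,-1):
    for q in(head(1.45)*[1,1,0]+.62*up,head(1.45),head(.785)): print(s,q,r.solve_ik(q,rot(LY,s)))
    for q in(bar(.698)+.1*up,bar(.698),bar(.138)): print(s,"m",q,r.solve_ik(q,rot(SY,s)))
E
```

```text
[0.189 0.569 0.249] [[-0.948984248337608, 0.3153226998524893, -0.0007009742090122121], [0.315323419259709, 0.9489830920531975, -0.0014940761417971875], [0.00019409654950125002, -0.0016388883087811834, -0.9999986381848931]] [ 1.135  0.272  0.779  0.     2.092 -0.115]
1 [ 0.46  -0.251  0.62 ] [-0.632  0.137  0.95  -0.     2.054  0.335]
1 [ 0.46  -0.251  0.219] [-0.632  0.283  1.711 -0.     1.147  0.335]
1 [ 0.405 -0.172  0.172] [-0.558  0.229  1.937 -0.     0.975  0.409]
1 m [ 0.591 -0.2    0.327] [-0.437  0.338  1.35  -0.     1.454  0.61 ]
1 m [ 0.591 -0.2    0.227] [-0.437  0.413  1.484 -0.     1.245  0.61 ]
1 m [ 0.568 -0.16   0.253] [-0.392  0.342  1.529 -0.     1.271  0.656]
-1 [ 0.46  -0.251  0.62 ] [-0.632  0.137  0.95  -0.     2.054 -2.807]
-1 [ 0.46  -0.251  0.219] [-0.632  0.283  1.711 -0.     1.147 -2.807]
-1 [ 0.405 -0.172  0.172] [-0.558  0.229  1.937 -0.     0.975 -2.733]
-1 m [ 0.591 -0.2    0.327] [-0.437  0.338  1.35  -0.     1.454 -2.531]
-1 m [ 0.591 -0.2    0.227] [-0.437  0.413  1.484 -0.     1.245 -2.531]
-1 m [ 0.568 -0.16   0.253] [-0.392  0.342  1.529 -0.     1.271 -2.486]
```

```bash
python3 - <<'E'
from h import *
from rig import r,capture
np.set_printoptions(precision=4,suppress=True)
up=np.array([0,0,1]); R=rot(LY)
p=r.get_tcp_pos(); r.move_straight(p+.37*up,vel=.4)
h=head(1.45); q=h.copy(); q[2]=.62; r.goto(q,R); print(r.get_t())
q[2]=.33; r.move_straight(q,vel=.35)
r.move_straight(h,vel=.15); print(r.get_t(),r.get_wrist_force())
r.grip(.015,25); print(r.get_width(),r.get_gripper_force(),r.get_wrist_force(),r.get_tcp_pos(),r.get_t())
im=capture("scene"); a=im[180:290,190:330,::-1]; cv2.imwrite("pics/g1.png",cv2.resize(a,None,fx=5,fy=5,interpolation=cv2.INTER_CUBIC))
E
```

```text
4.2083
6.075 [0.5155 0.2551 0.1249]
0.02326552628421317 25.04364252090454 [-0.4652  0.3249  3.9933] [ 0.4604 -0.2517  0.2192] 6.6583
```

View pics/g1.png

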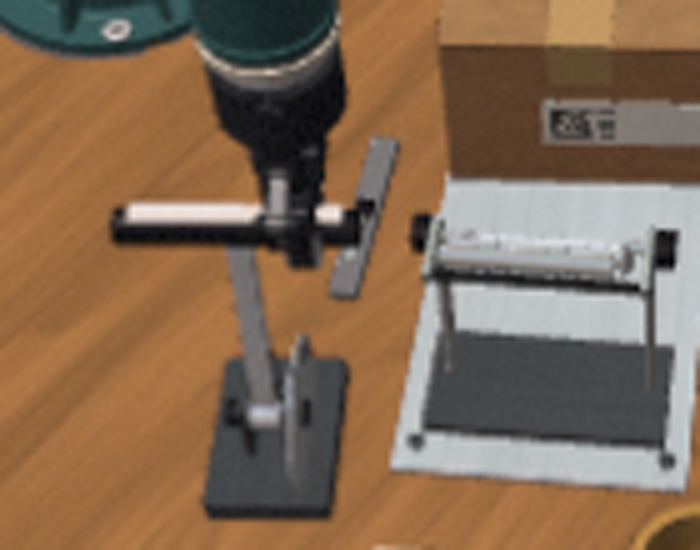

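The picture shows the fingers around the lamp head at (290,225), clear of the arm, and the width reads 23 mm. Next I'll sweep along the arc.

```bash
python3 - <<'E'
from h import *
from rig import r,capture
np.set_printoptions(precision=4,suppress=True)
for a in np.linspace(1.45,.785,8)[1:]:
    r.move_straight(head(a),vel=.12); f=r.get_wrist_force(); print(round(a,3),f@lx,f@ly,f[2],r.get_tcp_pos()-head(a),r.get_width())
r.hold(.2); print(r.get_wrist_force(),r.get_t())
r.grip(.06); r.hold(.1)
q=r.get_tcp_pos(); q[2]=.34; r.move_straight(q,vel=.25); print(r.get_t())
for n in("scene","top"): cv2.imwrite(f"pics/{n}1.png",capture(n)[:,:,::-1])
a=cv2.imread("pics/scene1.png")[180:290,190:330];b=cv2.imread("pics/top1.png")[175:285,300:420]
f=lambda a:cv2.resize(a,None,fx=3,fy=3,interpolation=cv2.INTER_CUBIC)
cv2.imwrite("pics/g2.png",cv2.hconcat([f(a),f(b)]))
E
```

```text
1.355 -1.9220568444802533 -0.3323928117032553 4.1331852353573355 [-0.0002  0.0006  0.0001] 0.023191200472954615
1.26 -1.7632332916688873 2.270497192633603 2.2479131839165984 [-0.0002  0.0007 -0.0002] 0.023066009501817555
1.165 -1.1815283759005282 3.9297149283629675 -0.1455884392392991 [-0.      0.0005 -0.0003] 0.023150335132609102
1.07 0.7618942057668129 4.9424366911195925 -5.041762655168634 [ 0.0001  0.0004 -0.0005] 0.02289405887379584
0.975 3.8607077788165904 4.864497194784333 -8.592287446024379 [ 0.0002  0.0003 -0.0007] 0.023130687654381792
0.88 4.817822383110472 5.487241629082922 -9.268701314018655 [ 0.0003  0.0001 -0.0007] 0.02316145778868143
0.785 6.416614773258275 4.461639384945564 -9.57029992753005 [ 0.0005 -0.0001 -0.0007] 0.023110719519498963
[ 7.08   -2.0871 -9.1142] 8.8917
10.2583
```

View pics/g2.png

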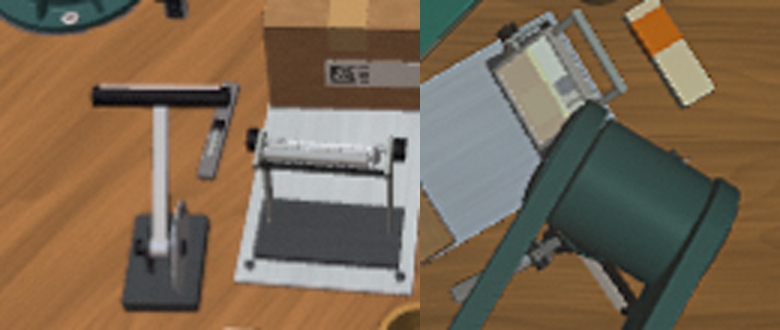

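Arm released: the lamp head now runs (92..230, 96) in the left crop and the arm foot is at the hinge pin (160,247). I'll measure the angle from those.

```bash
python3 - <<'E'
from h import *
np.set_printoptions(precision=4,suppress=True)
Q=lambda x,y:((x+.5)/3-.5+190,(y+.5)/3-.5+180)
for p in((161,96),(161,93),(161,99)):
    h=plane("scene",Q(*p),nrm=ly,pt=H); d=h-H; print(h,"along -x",-d@lx,"z",d[2],"r",np.hypot(d@lx,d[2]),"ang",np.degrees(np.arctan2(d[2],-d@lx)))
print("hinge from pic",plane("scene",Q(160,247),nrm=ly,pt=H)-H, plane("scene",Q(160,247),.055)-H)
for a in (.7,.785,.87): print(a,[ (proj("scene",head(a,o))-[190,180])*3 for o in(-.075,0,.075)])
# white-balanced dark profile of head in column direction
im=cv2.imread("pics/scene1.png").astype(int).sum(2)
for u in (230,238,250,255): print(u,im[203:222,u])
E
```

```text
[ 0.376  -0.2     0.1766] along -x 0.10998864164181862 z 0.12163406552467942 r 0.16398886299463877 ang 47.87826819795206
[ 0.3747 -0.198   0.1789] along -x 0.1123260798314749 z 0.12389545944657926 r 0.16723406675012673 ang 47.803924513638435
[ 0.3774 -0.2019  0.1744] along -x 0.1076501454166399 z 0.1193733057224799 r 0.16074370882661743 ang 47.95604498563145
hinge from pic [ 0.007  -0.0102  0.0136] [-0.0006 -0.0044 -0.    ]
0.7 [array([96.0307, 92.602 ]), array([163.6957,  92.9508]), array([231.6458,  93.278 ])]
0.785 [array([93.036 , 92.9705]), array([161.3864,  93.3244]), array([230.0311,  93.6561])]
0.87 [array([89.9851, 94.4473]), array([159.0326,  94.8082]), array([228.3838,  95.1458])]
230 [318 325 323 315 337 432 339 120 104  81  62  48 155 312 320 323 326 320
 322]
238 [336 342 347 350 377 471 474 110 113 100  67  44 126 289 349 353 349 345
 349]
250 [341 343 340 349 375 453 486  88 114 116  77  45 106 243 313 325 328 327
 326]
255 [347 350 347 338 355 443 476  87 109 112  85  53 103 274 339 343 336 339
 335]
```

```bash
python3 - <<'E'
from h import *
from rig import r,capture
q=bar(.698); q[2]=.33
r.move_straight(q,rot(SY),vel=.25); print(r.get_t())
for n in("scene","top"): cv2.imwrite(f"pics/{n}2.png",capture(n)[:,:,::-1])
a=cv2.imread("pics/scene2.png")[195:285,205:335];b=cv2.imread("pics/top2.png")[190:280,300:420]
f=lambda a:cv2.resize(a,None,fx=3,fy=3,interpolation=cv2.INTER_CUBIC)
cv2.imwrite("pics/g3.png",cv2.hconcat([f(a),f(b)]))
E
```

```text
11.2583
```

View pics/g3.png

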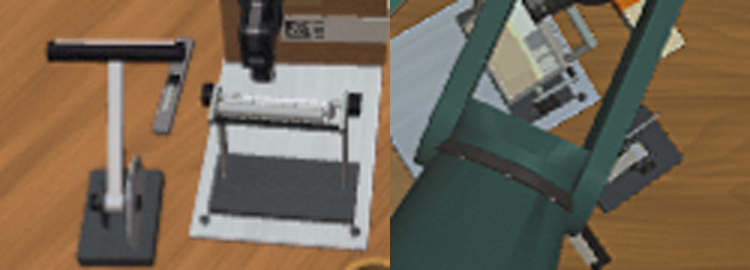

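```bash
python3 - <<'E'
from h import *
np.set_printoptions(precision=2,suppress=True,linewidth=200)
for d in (0,.006):
  for a in(.72,.785,.85): 
    h0=H+d*lx; print(d,a,[proj("top",h0+.165*(-np.cos(a)*lx+np.sin(a)*np.array([0,0,1]))+o*ly) for o in(-.075,-.05)])
print("hinge pins",[proj("top",H+o*ly) for o in(-.025,0,.025)])
g=cv2.imread("pics/top2.png").astype(int).sum(2)//3
print(g[262:286,352:378]); print(g[222:252,368:392])
E
```

```text
0 0.72 [array([368.65, 279.28]), array([364.22, 272.96])]
0 0.785 [array([370.74, 278.09]), array([366.28, 271.75])]
0 0.85 [array([372.95, 276.8 ]), array([368.47, 270.42])]
0.006 0.72 [array([370.12, 278.23]), array([365.69, 271.92])]
0.006 0.785 [array([372.21, 277.04]), array([367.75, 270.69])]
0.006 0.85 [array([374.43, 275.74]), array([369.94, 269.37])]
hinge pins [array([384.68, 246.48]), array([380.59, 240.79]), array([376.53, 235.13])]
[[ 64  60  61  61  58  54  53  55  58  57  56  59  59  58  71  87  86  84  82  84  84  85  83  83  82  84]
 [ 62  61  62  58  56  55  52  55  55  56  54  56  57  65  84  93  92  92  91  90  88  88  88  88  86  87]
 [ 64  61  60  58  55  55  51  51  54  52  56  56  51  62  99  97  97  95  95  94  95  94  93  93  93  93]
 [ 61  60  59  58  56  55  51  50  51  51  53  53  46  43  77 100  95  92  93  91  93  95  94  96  96  97]
 [ 61  60  60  56  54  55  48  44  47  48  47  49  37  29  53  91  99  95  96  93  96  93  93  91  92  90]
 [ 62  58  58  55  54  50  42  37  38  39  50  66  34  31  30  62 102  95  96  97  97  98  95  96  95  95]
 [ 63  60
[... 4188 characters left out ...]
5  65]
 [ 75  75  75  76  76  78 100 144 143 145 144 118  47  34  59  66  36  43  49  37  50  67  65  65]
 [ 80  76  76  76  72  88 124 147 147 142 101  63  36  43  45  37  27  39  53  51  66  66  64  63]
 [ 78  78  76  75  69  98 149 149 142  97  63  62  63  63  63  45  31  47  57  66  64  62  60  64]
 [ 80  80  81  76  81 112 155 147  69  62  61  66  65  67  68  63  54  65  64  68  63  61  78  93]
 [ 79  81  80  77 105 152 120  63  57  62  63  67  64  65  65  66  64  65  65  61  57  71 101 103]
 [ 77  78  81  86  89 109  67  59  63  65  66  65  65  64  63  65  66  62  64  80  97  93  96  93]
 [ 74  76  78  76  69  68  62  62  64  66  65  63  64  64  65  65  63  63  64  88  88  89  87  86]]
```

The head's end sits at about (369.6,277.7) in the top view, against a predicted (370.7,278.1) for 45°. With the scene row this gives roughly 44–46°, so step 1 stands. Next I'll pinch the bar and probe the stop to locate the axis.

```bash
python3 - <<'E'
from h import *
from rig import r,capture
np.set_printoptions(precision=4,suppress=True)
b=bar(.698)
r.move_straight(b+[0,0,.04],vel=.15); f0=r.get_wrist_force(); r.move_straight(b-.003*sx,vel=.1); print(r.get_wrist_force()-f0)
r.grip(.005,20); print("w",r.get_width(),r.get_gripper_force())
for k in range(-3,5):
    r.move_straight(b+k*.001*sx,vel=.05); r.hold(.08); f=r.get_wrist_force()-f0
    print(k,f@sx,f[2],(r.get_tcp_pos()-b)@sx,r.get_tcp_pos()[2])
    if f@sx<-8: break
print(r.get_t())
E
```

```text
[-0.3065  0.1221 -0.3509]
w 0.01111529961197166 21.739960312843323
-3 5.092213971193649 2.843047207362652 -0.0013671063855775836 0.22799365350881426
-2 3.875880725786481 3.6118934811973205 -0.0009477860584776643 0.22760391042325367
-1 3.5909042903598682 3.8419663071305745 -0.000590522409515232 0.2272381610229243
0 1.57604182752931 4.219527337905268 -0.0003651437777217776 0.22703457650177505
1 -1.9485708110746969 6.831290795375141 -0.0003142587859875422 0.22702627244257706
2 -5.3890104715849905 6.957080319473125 -0.00028420470958761434 0.22698361792499955
3 -6.978701919146102 9.007615572792895 -0.00023609055752061295 0.22695848887361025
4 -9.201960425945066 10.290223702469394 -0.0002001263848551977 0.22696416851864143
15.6333
```

```bash
python3 - <<'E'
from h import *
from rig import r,capture
np.set_printoptions(precision=4,suppress=True)
L=np.array([.469,.0135,.0765])-AX
e=np.arctan2(L[2],-L@sx); t=(np.arctan2(.26,.30)+e)/2; print("lean",t,"joint",.698-t,"d",L@sx)
def lean(): d=r.get_tcp_pos()-AX; return np.arctan2(d@sx,d[2])-np.arctan2(9,95),np.hypot(d@sx,d[2])
for a in np.linspace(.698,t,8):
    r.move_straight(bar(a),vel=.06); f=r.get_wrist_force(); print(round(a,3),lean(),f@sx,f[2])
r.hold(.4); print(lean(),r.get_wrist_force(),r.get_width(),r.get_gripper_force(),r.get_t())
for n in("scene","top"): cv2.imwrite(f"pics/{n}3.png",capture(n)[:,:,::-1])
a=cv2.imread("pics/scene3.png")[160:285,205:345];b=cv2.imread("pics/top3.png")[165:290,300:420]
f=lambda a:cv2.resize(a,None,fx=3,fy=3,interpolation=cv2.INTER_CUBIC)
cv2.imwrite("pics/g4.png",cv2.hconcat([f(a),f(b)]))
E
```

```text
lean 0.13751794860565744 joint 0.5604820513943425 d -0.17780092488469582
0.698 (np.float64(0.6952023710902181), np.float64(0.09520305161262081)) 0.6407736317554314 4.93120066661328
0.618 (np.float64(0.6214451068110747), np.float64(0.0954108396950546)) 3.3760448568373778 -0.28214492361824384
0.538 (np.float64(0.5437758834325833), np.float64(0.09579206982473991)) 4.244378332280044 0.5140921814306046
0.458 (np.float64(0.4654939373506737), np.float64(0.09618558934546495)) 5.21989820861988 3.1012004656501446
0.378 (np.float64(0.387948111957001), np.float64(0.09661121981085273)) 5.067733422433702 4.098219861168644
0.298 (np.float64(0.3094863359294632), np.float64(0.09686031597770034)) 5.653876724011224 5.811404599187964
0.218 (np.float64(0.22804356110294405), np.float64(0.09651781146403991)) 5.205739394859048 6.2538511318212535
0.138 (np.float64(0.14331025759347749), np.float64(0.09603509928401788)) 3.365504500226434 5.434548463331536
(np.float64(0.1456617259969013), np.float64(0.09604500233434553)) [ 4.3685 -0.6547  6.4974] 0.01121096125326346 21.701535880565643 18.2083
```

View pics/g4.png

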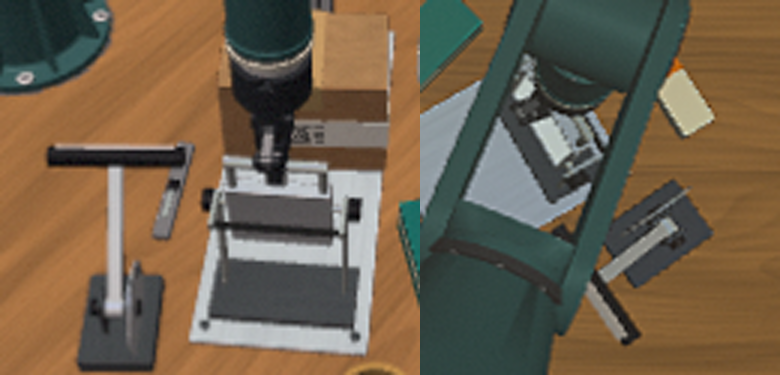

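The mirror is raised: frame upright at (275,205), pinched at the bar middle (275,165), label visible behind it. The lamp stands clear with its head end at (47,156). I'll nudge the mirror by the 8 mrad shortfall and triangulate the lamp head again before handing in.

```bash
python3 - <<'E'
from h import *
from rig import r
np.set_printoptions(precision=4,suppress=True)
r.move_straight(bar(.1375-.008),vel=.03); r.hold(.3)
d=r.get_tcp_pos()-AX; print("lean",np.arctan2(d@sx,d[2])-np.arctan2(9,95),r.get_wrist_force(),r.get_t())
g=cv2.imread("pics/scene3.png").astype(int).sum(2)//3; print(g[205:220,216:228])
for s in((220.6,211.5),(221.2,211.5),(220.6,212.2)):
    P,e=tri(s,(369.6,277.7)); q=P+.075*ly-H; print(P,e,"x",-q@lx,"y",q@ly,"z",q[2],"angles sin/atan/atan+3.5mm",np.degrees([np.arcsin(q[2]/.165),np.arctan2(q[2],-q@lx),np.arctan2(q[2],-q@lx+.0035)]))
E
```

```text
lean 0.13903976158106923 [ 5.7473 -0.2501  5.1445] 18.8583
[[110 110 109 112 111 108 105 107 108 107 109 108]
 [112 110 112 112 109 105 107 107 106 105 107 109]
 [111 113 111 109 106 104 104 115 124 120 120 118]
 [112 112 108 106 105  91  75 127 161 153 145 146]
 [111 108 104 105  88  41  30  85 115 116 114 113]
 [108 104 106 107  81  40  42  41  45  42  40  37]
 [106 109 109 101  71  33  38  38  37  37  36  38]
 [107 107 108 102  69  28  28  27  30  30  32  29]
 [108 109 109 104  71  18  21  21  26  24  23  14]
 [111 111 110 110  82  21  12  10  14   9  14  18]
 [112 106 110 110  88  55  53  57  56  51  54  54]
 [110 110 110 108 102  99 105 110 110 105 103 105]
 [111 108 106 101  98 103 106 106 102 102 103 106]
 [108 106 103 100 102 100 101 101 102 106 106 105]
 [105 101 101  99  98 102 103 101 103 106 106 106]]
[ 0.3099 -0.2356  0.1677] 0.005026489248146292 x 0.11817876988460196 y 0.00030125163517993674 z 0.11271261104352676 angles sin/atan/atan+3.5mm [43.0869 43.6438 42.8093]
[ 0.3105 -0.235   0.1674] 0.003101576318044772 x 0.11837449464804957 y 0.0012088996278503356 z 0.11236498915814591 angles sin/atan/atan+3.5mm [42.9218 43.5081 42.6752]
[ 0.3097 -0.2361  0.1645] 0.0052066400917003975 x 0.11791263353809614 y -0.0001140488262249108 z 0.10951084112420234 angles sin/atan/atan+3.5mm [41.5828 42.8843 42.0496]
```

```bash
python3 - <<'E'
from rig import ticket
print(ticket.close_job())
E
```

```text
the job is handed in; nothing more can be done
None
```

I handed the job in at about 19 s without seeing a verdict: the lamp arm is let go at about 43° by my measurement (limit 40.5–49.5°), and the mirror is still held by its bar at 0.139 rad lean, 0.0015 rad from the angle I computed for the label.

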